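Load the reagent carrier in order of bottle size

TASK

Load the four amber reagent bottles onto the deck carrier in order of size: the smallest on the black nest next to the green end stop, then each next larger one along the row, the largest on the nest farthest from the green stop. Stand each bottle upright in the middle of its own nest, never tip one over, and leave all four standing there released.

Things in the scene. Friction and masses are not known exactly. Their poses are not given: they have to be found in the camera images.
- bottle_1_center (a point): The smallest of four loose, upright, capped bottles (amber round body with a white paper label, narrower blue cap), 32 mm in body diameter and 50 mm tall with its cap; the body is a plain cylinder up to 34 mm above its foot. The point lies on the bottle's axis half-way up, 25 mm above its flat foot; z is the bottle's axis, up.
- bottle_2_center (a point): The second smallest of four loose, upright, capped bottles (amber round body with a white paper label, narrower blue cap), 39 mm in body diameter and 62 mm tall with its cap; the body is a plain cylinder up to 42 mm above its foot. The point lies on the bottle's axis half-way up, 31 mm above its flat foot; z is the bottle's axis, up.
- bottle_3_center (a point): The second largest of four loose, upright, capped bottles (amber round body with a white paper label, narrower blue cap), 46 mm in body diameter and 74 mm tall with its cap; the body is a plain cylinder up to 50 mm above its foot. The point lies on the bottle's axis half-way up, 37 mm above its flat foot; z is the bottle's axis, up.
- bottle_4_center (a point): The largest of four loose, upright, capped bottles (amber round body with a white paper label, narrower blue cap), 53 mm in body diameter and 86 mm tall with its cap; the body is a plain cylinder up to 58 mm above its foot. The point lies on the bottle's axis half-way up, 43 mm above its flat foot; z is the bottle's axis, up.
- nest_a: Flat round black disc, 68 mm in diameter, fixed on the aluminium carrier bar: the first of four equal nests in a straight row, counted from the bar's left (+y) end; nests are 88 mm apart. Origin: centre of the disc's underside; its flat top, where a bottle stands, is 6 mm above the origin and 18 mm above the table. The y axis runs along the row from nest_d towards nest_a.
- nest_b: Flat round black disc, 68 mm in diameter, fixed on the aluminium carrier bar: the second of four equal nests in a straight row, counted from the bar's left (+y) end; nests are 88 mm apart. Origin: centre of the disc's underside; its flat top, where a bottle stands, is 6 mm above the origin and 18 mm above the table. The y axis runs along the row from nest_d towards nest_a.
- nest_c: Flat round black disc, 68 mm in diameter, fixed on the aluminium carrier bar: the third of four equal nests in a straight row, counted from the bar's left (+y) end; nests are 88 mm apart. Origin: centre of the disc's underside; its flat top, where a bottle stands, is 6 mm above the origin and 18 mm above the table. The y axis runs along the row from nest_d towards nest_a.
- nest_d: Flat round black disc, 68 mm in diameter, fixed on the aluminium carrier bar: the fourth of four equal nests in a straight row, counted from the bar's left (+y) end; nests are 88 mm apart. Origin: centre of the disc's underside; its flat top, where a bottle stands, is 6 mm above the origin and 18 mm above the table. The y axis runs along the row from nest_d towards nest_a.
- green_stop: Green end stop (65 x 20 mm, 22 mm tall) fixed on the carrier bar at one end of the row, in line with the nests, 70 mm beyond the centre of the end nest: at some starts beyond nest_a, at others beyond nest_d. (The other end has a like stop in white.) The nest next to it is the first of the row. Origin: centre of its underside, 12 mm above the table. The bar is 75 mm wide, 430 mm long, 12 mm thick.

How it is judged:
By the outcome, as a careful person would: the job done as asked, in the order asked, and still so for the second after the job is handed in, with the robot touching nothing.
It also fails if it takes over 99 s, if anything falls off the work surface, if the arm or the gripper's body presses on something with over 40 N, if the wrist force passes 120 N, or if a joint passes its speed limit or range.

ROBOT

A 6-joint arm with a two-finger parallel gripper is mounted at the origin on the work surface. World frame = base frame: x ahead of the robot, y to its left, z up, the work surface at z = 0. Lengths are in m, angles in rad, forces in N, time in s.
With the tool pointing down it reaches from about 0.35 to 0.925 m from the base axis. Payload 6.4 kg.
Tool frame: the origin (TCP) lies midway between the tips of the shut fingers; the grasp point (between the pads) lies 19 mm behind it; z points along the fingers, y is the line along which they close (so a half turn about z gives the same grasp; the last joint's range is limited). The gripper opens to 85 mm and grips with 20 to 120 N. Pads are 22 mm wide; open, the fingers measure 114 mm over their backs; the gripper's body (76 mm by 85 mm) begins 54 mm behind the grasp point. The pads swing forward as they close: fully open they stand 13 mm farther back than shut.
Start: joints at [0.991, 0.245, 1.558, -0, 1.339, -0.174], TCP at [0.257, 0.597, 0.231] pointing down, gripper open.
Joint ranges: [-3.13, 3.13], [-1.02, 2.26], [0.13, 2.54], [-0.95, 4.09], [0.21, 2.88], [-2.74, 2.74]. Speed limits (rad/s): [2.57, 2.57, 3.14, 3.14, 3.14, 3.14].

INTERFACE

Orientations are given as [roll, pitch, yaw] about the fixed x, y, z axes, in that order (R = Rz(yaw) Ry(pitch) Rx(roll)).
In Python, from cell import sense, eyes, r gives the robot as it stands. The module is installed in compiled form; this text tells all that it offers.
- The arm moves only by the tool jog_arm, never from a script. Its argument "moves" is a list of rows, each an object of numbers: "dx", "dy", "dz": the shift along the tool's x, y, z in mm; "ax", "ay", "az": the turn, a rotation vector about the tool's x, y, z in degrees; "fingers": the opening in per cent of the stroke, from 0 (shut) to 100 (fully open). In form: [{"dx": .., "dy": .., "dz": .., "ax": .., "ay": .., "az": .., "fingers": ..}, ...]. A call has 1 to 20 rows; each row is the pose to reach, as a shift and turn from the pose commanded when the call began, along the tool's axes at that moment; what a row does not reach only later rows make up. A row lasts 1/8 s, in which the tool goes at most 62.5 mm and 10.7 degrees, less where a joint would pass 70% of its speed; a pose out of reach is approached as far as the arm can. A call with a gripper value outside its range is refused whole. The fingers move at their own pace and stop on an object; "newtons" is the grip in N (left out, the last holds). Time passes only in rows, so rows that repeat a pose let the fingers close. It gives the time, the measured TCP pose, the force, the opening and the grip force at its end, in the units of the state.
- sense(): the state, without advancing time (a new reading comes with each control period).
- eyes.capture(name): name is "side" or "top" or "wrist"; returns (picture, depth): 480x640x3 uint8, red, green, blue; 480x640 float32, m along the optical axis (not along the pixel's ray), 0 where there is no reading.
- eyes.camera_info(name): a dict with "intrinsics" (3x3 intrinsics, pixels), "R" (3x3) and "t" (3): a world point X has camera coordinates R X + t. Camera axes: x right, y down, z forward; pixel columns grow to the right and rows downward; lengths in m; the calibration is good to about 2 mm. A picture is of the moment at which its call begins: read the wrist's pose just before it. camera_info takes no time and is no camera call; for the wrist camera it gives the pose at the moment of the call.
- r.job_done(): hands the job in; it is judged then, once.
The state is a dict: "t": time; "q": joint angles; "joint_vel": joint speeds; "tau": joint torques, N m; "tool_pos": TCP position; "eef_rot": TCP orientation; "ft_force": force on the tool from outside, world axes, zero at the start; "ft_torque": the same for the moment, N m; "width": finger opening in m; "grasp_force": force on a finger pad.
Only numpy, scipy, OpenCV 4.12 (cv2) and the standard library are available. Lean on these libraries where they do the work, as an engineer would, in place of code of your own. Each camera call takes 0.05 s, during which the arm holds its last target. There are 200 camera calls.

## Working session

There is one attempt and no reset: what is moved stays moved. The work goes in short steps, Python scripts to look and compute and a tool call to move; the robot and the scene stay as the last step left them, time stands still between calls to the robot, and variables do not carry over. Pictures are saved under pics/ and viewed, at most 14 in all, crops included, and the job is handed in when it is done.

Besides the shell and the picture viewer there is one more tool, called by a JSON object that holds its "name" and its "arguments", one argument or row to a line. jog_arm: Moves the arm, as the interface text tells. Its arguments: {"type":"object","properties":{"moves":{"type":"array"},"newtons":{"type":"number"}},"required":["moves"]}

```bash
mkdir -p pics; python3 - <<'E'
from cell import sense, eyes, r
import cv2,numpy as np
for n in("top","side"):
    p,d=eyes.capture(n); cv2.imwrite(f"pics/{n}0.png",p[:,:,::-1]); np.save(f"{n}0.npy",d)
    i=eyes.camera_info(n); print(n,i)
s=sense(); print(s)
E
```

```text
top {'intrinsics': array([[549.04761603,   0.        , 317.69691213],
       [  0.        , 549.04761603, 241.93927328],
       [  0.        ,   0.        ,   1.        ]]), 'R': array([[ 2.39991869e-02, -9.99710993e-01,  1.40329340e-03],
       [-9.98122117e-01, -2.40401300e-02, -5.63410319e-02],
       [ 5.63584843e-02, -4.85192249e-05, -9.98410596e-01]]), 't': array([-0.00562767,  0.56103803,  1.09730578])}
side {'intrinsics': array([[528.70691959,   0.        , 321.48885345],
       [  0.        , 528.70691959, 235.17359391],
       [  0.        ,   0.        ,   1.        ]]), 'R': array([[ 0.80918553, -0.58736831, -0.01473932],
       [-0.34858244, -0.45972684, -0.81678731],
       [ 0.47297892,  0.66607035, -0.57675058]]), 't': array([-0.44747085,  0.26634953,  0.71302877])}
{'t': 0.1, 'q': array([ 9.90900825e-01,  2.45777290e-01,  1.55889921e+00,  1.25771169e-05,
        1.33868719e+00, -1.74091509e-01]), 'joint_vel': array([-0.00130151, -0.00068705, -0.00321845, -0.00122425,  0.00140341,
        0.00013991]), 'tau': array([ 6.61907649e-06, -4.30676401e+01, -3.27126467e+01, -8.80313064e-05,
        2.87265742e-03,  1.60415361e-06]), 'tool_pos': array([0.25630025, 0.59679061, 0.23026555]), 'eef_rot': array([-3.13985050e+00, -3.18817437e-04,  2.73578548e+00]), 'ft_force': array([-0.85913539, -0.03914593, -0.34096647]), 'ft_torque': array([ 0.03105359,  0.04936092, -0.00819893]), 'grasp_force': 0.0, 'width': 0.08548936851901943}
```

View pics/top0.png

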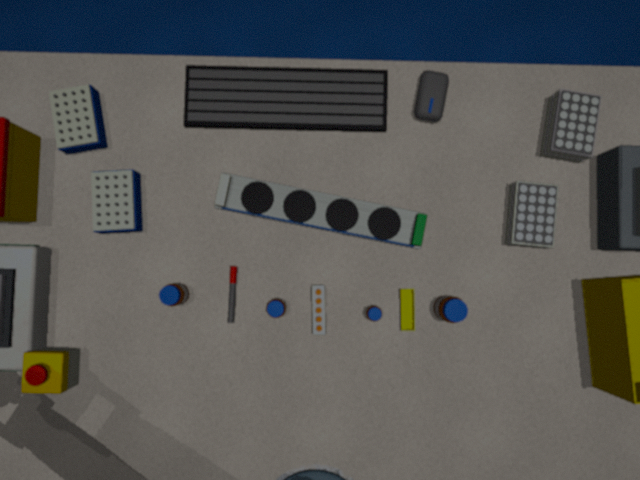

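View pics/side0.png

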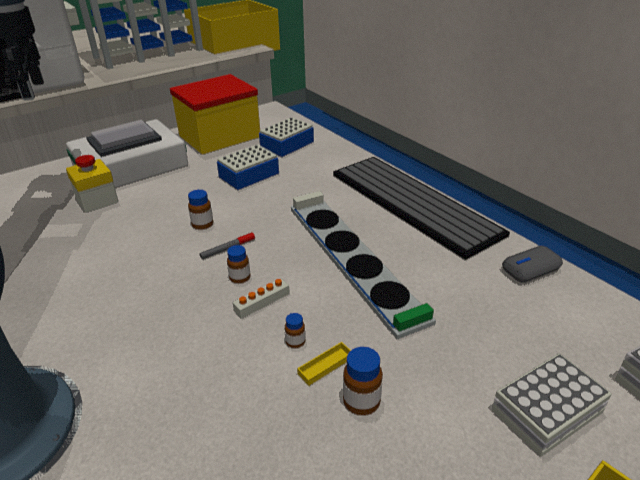

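The top view shows the green stop at (419,230), at the −y end by nest_d, so the order is 1→d, 2→c, 3→b, 4→a. Nests are at about (257,198), (299,207), (342,215), (384,224). Bottle caps are at (374,313) for #1, (276,308) for #2, (172,295) for #3 and (452,309) for #4. The side view agrees.

```bash
cat > h.py <<'E'
from cell import sense, eyes, r
import cv2,numpy as np
def ray(i,u,v,z):
    K,R,t=i["intrinsics"],i["R"],i["t"]; C=-R.T@t
    d=R.T@np.linalg.inv(K)@np.array([u,v,1.]); return C+d*(z-C[2])/d[2]
def cloud(i,d):
    v,u=np.mgrid[:480,:640]; K=i["intrinsics"]
    c=np.stack([(u-K[0,2])/K[0,0]*d,(v-K[1,2])/K[1,1]*d,d],-1)
    return (c-i["t"])@i["R"]
E
python3 - <<'E'
from h import *
i=eyes.camera_info("top"); p=cv2.imread("pics/top0.png"); d=np.load("top0.npy"); P=cloud(i,d)
g=p.max(2)
for n,(u,v) in dict(a=(257,198),b=(299,207),c=(342,215),d=(384,224)).items():
    m=np.zeros((480,640),np.uint8); m[v-22:v+22,u-22:u+22]=1
    k,l,s,c=cv2.connectedComponentsWithStats(((g<60)&(m>0)).astype(np.uint8))
    j=1+s[1:,4].argmax(); print(n,c[j],s[j],ray(i,*c[j],.018).round(4), np.median(P[l==j][:,2]).round(4))
for n,(u,v,h) in {1:(374,313,.05),2:(276,308,.062),3:(172,295,.074),4:(452,309,.086)}.items():
    q=P[v-25:v+25,u-25:u+25].reshape(-1,3); b=p[v-25:v+25,u-25:u+25].reshape(-1,3).astype(int)
    t=q[(abs(q[:,2]-h)<.006)&(b[:,0]>b[:,2]+40)]
    print(n,len(t),((t.min(0)+t.max(0))/2).round(4),t.mean(0).round(4),np.ptp(t,axis=0).round(3), ray(i,u,v,h).round(3))
E
```

```text
a [256.87176326 197.39704069] [241 182  32  32 811] [0.6486 0.1336 0.018 ] 0.0174
b [299.12207152 205.93094945] [284 190  32  33 811] [0.6332 0.0473 0.018 ] 0.0174
c [341.50061652 214.46979038] [326 199  32  32 811] [ 0.6179 -0.0391  0.018 ] 0.0173
d [383.76772616 223.23227384] [368 207  32  34 818] [ 0.6021 -0.1252  0.018 ] 0.0172
1 134 [ 0.4229 -0.1054  0.0493] [ 0.422  -0.1058  0.0493] [0.024 0.024 0.009] [ 0.423 -0.105  0.05 ]
2 209 [0.4279 0.0873 0.0619] [0.4282 0.0873 0.0618] [0.029 0.031 0.012] [0.429 0.085 0.062]
3 298 [0.4494 0.2902 0.0739] [0.4498 0.2895 0.0738] [0.035 0.038 0.011] [0.45  0.284 0.074]
4 420 [ 0.4346 -0.2554  0.0861] [ 0.4348 -0.255   0.0853] [0.042 0.043 0.012] [ 0.436 -0.249  0.086]
```

{"name": "jog_arm", "arguments": {
  "moves": [
    {"dx": -299, "dy": -206, "dz": 40, "az": 77, "fingers": 100},
    {"dx": -299, "dy": -206, "dz": 40, "az": 77, "fingers": 100},
    {"dx": -299, "dy": -206, "dz": 40, "az": 77, "fingers": 100},
    {"dx": -299, "dy": -206, "dz": 40, "az": 77, "fingers": 100},
    {"dx": -299, "dy": -206, "dz": 40, "az": 77, "fingers": 100},
    {"dx": -299, "dy": -206, "dz": 40, "az": 77, "fingers": 100},
    {"dx": -299, "dy": -206, "dz": 40, "az": 77, "fingers": 100},
    {"dx": -299, "dy": -206, "dz": 40, "az": 77, "fingers": 100},
    {"dx": -299, "dy": -206, "dz": 40, "az": 77, "fingers": 100},
    {"dx": -299, "dy": -206, "dz": 40, "az": 77, "fingers": 100},
    {"dx": -299, "dy": -206, "dz": 40, "az": 77, "fingers": 100}
  ],
  "newtons": 30
}}

```text
$.moves[0]: bad value
```

```bash
cat >> h.py <<'E'
from scipy.spatial.transform import Rotation as Ro
def go(x,y,z):
    s=sense(); print("need mm",(Ro.from_euler("xyz",s["eef_rot"]).inv().apply(np.array([x,y,z])-s["tool_pos"])*1e3).round(1), "yaw",np.degrees(s["eef_rot"]).round(2))
E
python3 - <<'E'
from h import *
go(.4494,.29,.014)
p,d=eyes.capture("wrist"); cv2.imwrite("pics/w1.png",p[:,:,::-1])
i=eyes.camera_info("wrist"); P=cloud(i,d).reshape(-1,3); b=p.reshape(-1,3).astype(int)
t=P[(abs(P[:,2]-.074)<.005)&(b[:,2]>b[:,0]+40)]; print(len(t),((t.min(0)+t.max(0))/2).round(4),t.mean(0).round(4),np.ptp(t,axis=0).round(3))
E
```

```text
need mm [-298.6 -205.3  216.5] yaw [-1.7990e+02 -2.0000e-02  1.5675e+02]Traceback (most recent call last):
  File "<stdin>", line 5, in <module>
    return umr_minimum(a, axis, None, out, keepdims, initial, where)
ValueError: zero-size array to reduction operation minimum which has no identity
```

View pics/w1.png

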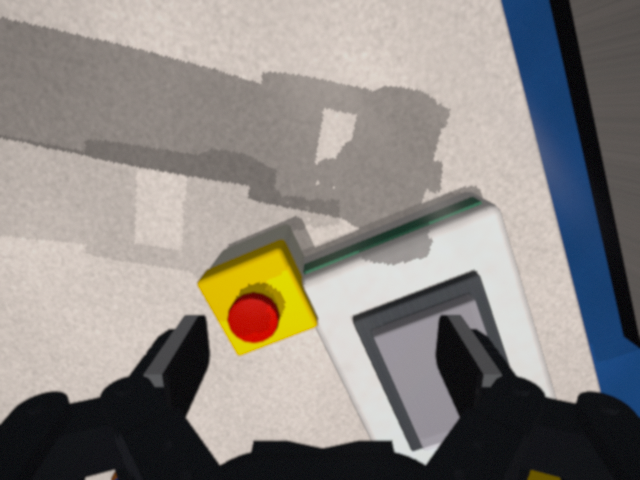

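The move was refused: the row was rejected as a bad value, and nothing moved. The wrist view shows only the e-stop box at (255,315) and the white device, with the finger tips at (190,350) and (455,350). I'll retry with every field present.

{"name": "jog_arm", "arguments": {
  "moves": [
    {"dx": -50, "dy": -34, "dz": 0, "ax": 0, "ay": 0, "az": 10, "fingers": 100}
  ],
  "newtons": 30
}}

```text
t: 0.28
tool_pos: [0.288, 0.5472, 0.2307]
eef_rot: [-3.141, -0.0, 2.561]
ft_force: [0.6, -0.5, 0.4]
width: 0.086
grasp_force: 0.0
```

{"name": "jog_arm", "arguments": {
  "moves": [
    {"dx": -276, "dy": -126, "dz": 35, "ax": 0, "ay": 0, "az": 67, "fingers": 100},
    {"dx": -276, "dy": -126, "dz": 35, "ax": 0, "ay": 0, "az": 67, "fingers": 100},
    {"dx": -276, "dy": -126, "dz": 35, "ax": 0, "ay": 0, "az": 67, "fingers": 100},
    {"dx": -276, "dy": -126, "dz": 35, "ax": 0, "ay": 0, "az": 67, "fingers": 100},
    {"dx": -276, "dy": -126, "dz": 35, "ax": 0, "ay": 0, "az": 67, "fingers": 100},
    {"dx": -276, "dy": -126, "dz": 35, "ax": 0, "ay": 0, "az": 67, "fingers": 100},
    {"dx": -276, "dy": -126, "dz": 35, "ax": 0, "ay": 0, "az": 67, "fingers": 100},
    {"dx": -276, "dy": -126, "dz": 35, "ax": 0, "ay": 0, "az": 67, "fingers": 100},
    {"dx": -276, "dy": -126, "dz": 35, "ax": 0, "ay": 0, "az": 67, "fingers": 100},
    {"dx": -276, "dy": -126, "dz": 35, "ax": 0, "ay": 0, "az": 67, "fingers": 100}
  ]
}}

```text
t: 1.52
tool_pos: [0.4507, 0.2897, 0.1963]
eef_rot: [-3.142, 0.0, 1.393]
ft_force: [0.9, 0.3, -0.6]
width: 0.0852
grasp_force: 0.0
```

```bash
cat >> h.py <<'E'
def cap(h,name=None):
    i=eyes.camera_info("wrist"); p,d=eyes.capture("wrist")
    if name: cv2.imwrite(f"pics/{name}.png",p[:,:,::-1])
    P=cloud(i,d).reshape(-1,3); b=p.reshape(-1,3).astype(int)
    t=P[(abs(P[:,2]-h)<.004)&(b[:,2]>b[:,0]+40)&(d.ravel()>0)]
    if len(t): print("cap",len(t),((t.min(0)+t.max(0))/2).round(4),t.mean(0).round(4),np.ptp(t,axis=0).round(3))
E
python3 - <<'E'
from h import *
go(.4494,.29,.014); cap(.074,"w2")
E
```

```text
need mm [ 1.000e-01 -1.300e+00  1.823e+02] yaw [-180.      0.     79.79]
cap 2181 [0.449  0.2897 0.0736] [0.4491 0.2908 0.0748] [0.037 0.038 0.007]
```

View pics/w2.png

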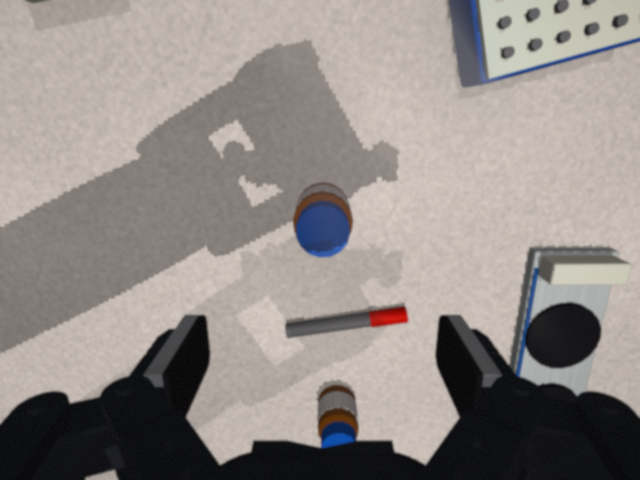

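The wrist view shows bottle 3's cap at (323,230), laterally midway between the fingers. Its measured position agrees with the top view to about 1 mm, so I'm descending and gripping.

{"name": "jog_arm", "arguments": {
  "moves": [
    {"dx": 0, "dy": -1, "dz": 60, "ax": 0, "ay": 0, "az": 0, "fingers": 100},
    {"dx": 0, "dy": -1, "dz": 110, "ax": 0, "ay": 0, "az": 0, "fingers": 100},
    {"dx": 0, "dy": -1, "dz": 150, "ax": 0, "ay": 0, "az": 0, "fingers": 100},
    {"dx": 0, "dy": -1, "dz": 182, "ax": 0, "ay": 0, "az": 0, "fingers": 100},
    {"dx": 0, "dy": -1, "dz": 182, "ax": 0, "ay": 0, "az": 0, "fingers": 100},
    {"dx": 0, "dy": -1, "dz": 182, "ax": 0, "ay": 0, "az": 0, "fingers": 30},
    {"dx": 0, "dy": -1, "dz": 182, "ax": 0, "ay": 0, "az": 0, "fingers": 30},
    {"dx": 0, "dy": -1, "dz": 182, "ax": 0, "ay": 0, "az": 0, "fingers": 30},
    {"dx": 0, "dy": -1, "dz": 182, "ax": 0, "ay": 0, "az": 0, "fingers": 30},
    {"dx": 0, "dy": -1, "dz": 182, "ax": 0, "ay": 0, "az": 0, "fingers": 30},
    {"dx": 0, "dy": -1, "dz": 182, "ax": 0, "ay": 0, "az": 0, "fingers": 30}
  ],
  "newtons": 30
}}

```text
t: 2.95
tool_pos: [0.4512, 0.2903, 0.0162]
eef_rot: [3.139, -0.002, 1.392]
ft_force: [-2.5, 0.4, 5.9]
width: 0.0451
grasp_force: 31.1
```

```bash
python3 - <<'E'
from h import *
go(.6332,.0473,.033)
E
```

```text
need mm [-206.8  222.4  -16.5] yaw [ 1.7986e+02 -9.0000e-02  7.9760e+01]
```

{"name": "jog_arm", "arguments": {
  "moves": [
    {"dx": 0, "dy": 0, "dz": -40, "ax": 0, "ay": 0, "az": 0, "fingers": 30},
    {"dx": 0, "dy": 0, "dz": -100, "ax": 0, "ay": 0, "az": 0, "fingers": 30},
    {"dx": -40, "dy": 40, "dz": -120, "ax": 0, "ay": 0, "az": 0, "fingers": 30},
    {"dx": -80, "dy": 80, "dz": -120, "ax": 0, "ay": 0, "az": 0, "fingers": 30},
    {"dx": -120, "dy": 120, "dz": -120, "ax": 0, "ay": 0, "az": 0, "fingers": 30},
    {"dx": -160, "dy": 165, "dz": -120, "ax": 0, "ay": 0, "az": 0, "fingers": 30},
    {"dx": -190, "dy": 200, "dz": -110, "ax": 0, "ay": 0, "az": 0, "fingers": 30},
    {"dx": -207, "dy": 222, "dz": -80, "ax": 0, "ay": 0, "az": 0, "fingers": 30},
    {"dx": -207, "dy": 222, "dz": -50, "ax": 0, "ay": 0, "az": 0, "fingers": 30},
    {"dx": -207, "dy": 222, "dz": -40, "ax": 0, "ay": 0, "az": 0, "fingers": 30},
    {"dx": -207, "dy": 222, "dz": -40, "ax": 0, "ay": 0, "az": 0, "fingers": 30},
    {"dx": -207, "dy": 222, "dz": -40, "ax": 0, "ay": 0, "az": 0, "fingers": 30}
  ]
}}

```text
t: 4.45
tool_pos: [0.6324, 0.0468, 0.056]
eef_rot: [3.139, -0.0, 1.392]
ft_force: [-0.0, -0.4, -1.4]
width: 0.0447
grasp_force: 31.9
```

```bash
python3 - <<'E'
from h import *
go(.6332,.0473,.035); s=sense(); print(s["width"],s["grasp_force"],s["ft_force"])
p,d=eyes.capture("wrist"); cv2.imwrite("pics/w3.png",p[:,:,::-1]); np.save("w3.npy",d)
i=eyes.camera_info("wrist"); P=cloud(i,d)
b=p.astype(int); m=(b[:,:,2]>b[:,:,0]+40)&(d>0); t=P[m]; t=t[(t[:,2]>.09)&(t[:,2]<.125)]; print(len(t)); 
if len(t): h=np.percentile(t[:,2],90);t=t[t[:,2]>h-.004]; print(h,(t.min(0)+t.max(0))/2,t.mean(0),np.ptp(t,axis=0))
E
```

```text
need mm [ 0.6  0.6 21. ] yaw [ 1.7984e+02 -1.0000e-02  7.9780e+01]
0.04468579662367234 31.913637844154437 [-0.0458697  -0.42584578 -1.41015445]
12858
0.11508760107862694 [0.63029452 0.05264337 0.11383216] [0.63172103 0.0531883  0.11439184] [0.03835549 0.02728753 0.00548609]
```

View pics/w3.png

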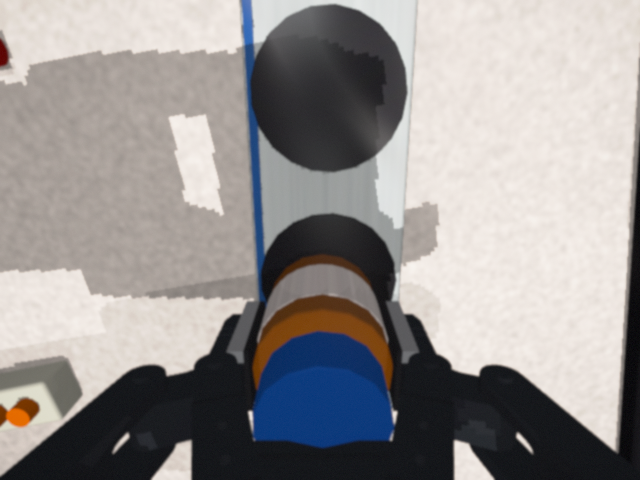

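The bottle is held upright over nest b: cap at (322,390), nest disc centred around (328,270) behind it, aligned across the bar. Its foot is about 23 mm above the nest top, so I'm lowering and releasing.

{"name": "jog_arm", "arguments": {
  "moves": [
    {"dx": 0.5, "dy": 0.5, "dz": 12, "ax": 0, "ay": 0, "az": 0, "fingers": 30},
    {"dx": 0.5, "dy": 0.5, "dz": 19, "ax": 0, "ay": 0, "az": 0, "fingers": 30},
    {"dx": 0.5, "dy": 0.5, "dz": 23, "ax": 0, "ay": 0, "az": 0, "fingers": 30},
    {"dx": 0.5, "dy": 0.5, "dz": 23, "ax": 0, "ay": 0, "az": 0, "fingers": 30},
    {"dx": 0.5, "dy": 0.5, "dz": 23, "ax": 0, "ay": 0, "az": 0, "fingers": 30}
  ]
}}

```text
t: 5.12
tool_pos: [0.6322, 0.0471, 0.0341]
eef_rot: [-3.14, 0.0, 1.392]
ft_force: [-10.6, 0.9, 18.2]
width: 0.0449
grasp_force: 34.0
```

{"name": "jog_arm", "arguments": {
  "moves": [
    {"dx": 0, "dy": 0, "dz": 0, "ax": 0, "ay": 0, "az": 0, "fingers": 65},
    {"dx": 0, "dy": 0, "dz": 0, "ax": 0, "ay": 0, "az": 0, "fingers": 100},
    {"dx": 0, "dy": 0, "dz": 0, "ax": 0, "ay": 0, "az": 0, "fingers": 100},
    {"dx": 0, "dy": 0, "dz": 0, "ax": 0, "ay": 0, "az": 0, "fingers": 100},
    {"dx": 0, "dy": 0, "dz": -20, "ax": 0, "ay": 0, "az": 0, "fingers": 100},
    {"dx": 0, "dy": 0, "dz": -70, "ax": 0, "ay": 0, "az": 0, "fingers": 100},
    {"dx": 0, "dy": 0, "dz": -130, "ax": 0, "ay": 0, "az": 0, "fingers": 100},
    {"dx": 0, "dy": 0, "dz": -160, "ax": 0, "ay": 0, "az": 0, "fingers": 100},
    {"dx": 0, "dy": 0, "dz": -160, "ax": 0, "ay": 0, "az": 0, "fingers": 100}
  ]
}}

```text
t: 6.25
tool_pos: [0.6343, 0.0467, 0.1966]
eef_rot: [3.133, -0.001, 1.392]
ft_force: [0.6, -0.0, -0.3]
width: 0.0848
grasp_force: 0.0
```

```bash
python3 - <<'E'
from h import *
cap(.092); print("want .6332 .0473"); go(.428,.0873,.18)
E
```

```text
cap 2504 [0.6302 0.0465 0.0918] [0.6306 0.0474 0.0927] [0.037 0.038 0.007]
want .6332 .0473
need mm [   3.3 -208.8   12.8] yaw [ 1.7978e+02 -1.0000e-02  7.9750e+01]
```

{"name": "jog_arm", "arguments": {
  "moves": [
    {"dx": -60, "dy": -10, "dz": -40, "ax": 0, "ay": 0, "az": 0, "fingers": 100},
    {"dx": -120, "dy": -20, "dz": -60, "ax": 0, "ay": 0, "az": 0, "fingers": 100},
    {"dx": -120, "dy": -20, "dz": -60, "ax": 0, "ay": 0, "az": 0, "fingers": 100},
    {"dx": -120, "dy": -20, "dz": -60, "ax": 0, "ay": 0, "az": 0, "fingers": 100}
  ]
}}

```text
t: 6.8
tool_pos: [0.5904, -0.0678, 0.25]
eef_rot: [-3.14, -0.001, 1.391]
ft_force: [0.0, -0.0, -0.0]
width: 0.0855
grasp_force: 0.0
```

```bash
python3 - <<'E'
from h import *
i=eyes.camera_info("wrist"); p,d=eyes.capture("wrist"); cv2.imwrite("pics/w4.png",p[:,:,::-1])
P=cloud(i,d); m=((p.max(2)<70)&(abs(P[:,:,2]-.018)<.006)&(d>0)).astype(np.uint8)
k,l,s,c=cv2.connectedComponentsWithStats(m)
for j in range(1,k):
    if s[j,4]>1500:
        q=P[l==j]; print(c[j],s[j],((q.min(0)+q.max(0))/2).round(4),q.mean(0).round(4),np.ptp(q,axis=0).round(3),"ray",ray(i,*c[j],.018).round(4))
cap(.092)
go(.428,.0873,.18)
E
```

```text
[573.05614177 108.30357143] [ 532    0  108  221 7392] [ 0.842  -0.0302  0.0155] [ 0.8267 -0.0291  0.0148] [0.1   0.195 0.007] ray [ 0.8248 -0.026   0.018 ]
[346.88132733 165.86698538] [ 314  130   69   70 3556] [ 0.6171 -0.0399  0.0188] [ 0.6163 -0.0404  0.0188] [0.064 0.064 0.005] ray [ 0.6164 -0.0403  0.018 ]
[346.90483871 252.3016129 ] [ 315  222   65   62 3100] [ 0.6023 -0.1264  0.0184] [ 0.6025 -0.1255  0.0189] [0.065 0.065 0.006] ray [ 0.6026 -0.1256  0.018 ]
cap 2582 [ 0.5388 -0.1046  0.0917] [0.6285 0.0435 0.0927] [0.221 0.34  0.007]
need mm [ 122.5 -186.9   70.1] yaw [-1.7983e+02 -4.0000e-02  7.9800e+01]
```

View pics/w4.png

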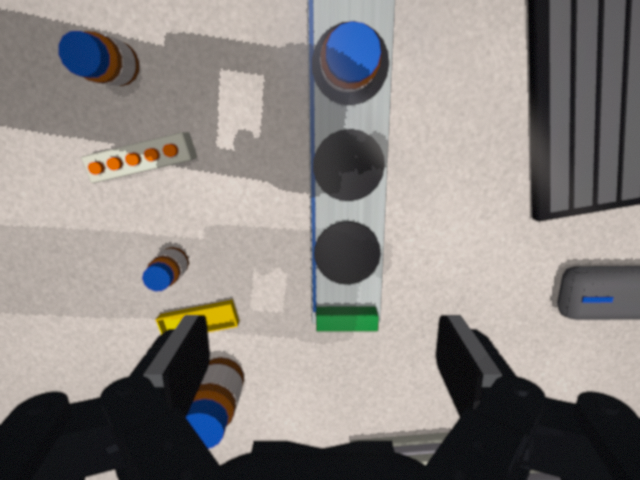

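The wrist view shows bottle 3 standing on nest b at (350,65), nests c and d at (347,166) and (347,252), and the green stop at (347,318) beyond d. Vision reads about 2 mm less in x than the TCP, so I'll add that to the later grasps and placings. Next is bottle 2.

{"name": "jog_arm", "arguments": {
  "moves": [
    {"dx": 30, "dy": -50, "dz": 10, "ax": 0, "ay": 0, "az": 0, "fingers": 100},
    {"dx": 60, "dy": -100, "dz": 30, "ax": 0, "ay": 0, "az": 0, "fingers": 100},
    {"dx": 95, "dy": -145, "dz": 50, "ax": 0, "ay": 0, "az": 0, "fingers": 100},
    {"dx": 123, "dy": -185, "dz": 80, "ax": 0, "ay": 0, "az": 0, "fingers": 100},
    {"dx": 123, "dy": -185, "dz": 110, "ax": 0, "ay": 0, "az": 0, "fingers": 100},
    {"dx": 123, "dy": -185, "dz": 150, "ax": 0, "ay": 0, "az": 0, "fingers": 100},
    {"dx": 123, "dy": -185, "dz": 200, "ax": 0, "ay": 0, "az": 0, "fingers": 100},
    {"dx": 123, "dy": -185, "dz": 241, "ax": 0, "ay": 0, "az": 0, "fingers": 100},
    {"dx": 123, "dy": -185, "dz": 241, "ax": 0, "ay": 0, "az": 0, "fingers": 100},
    {"dx": 123, "dy": -185, "dz": 241, "ax": 0, "ay": 0, "az": 0, "fingers": 25},
    {"dx": 123, "dy": -185, "dz": 241, "ax": 0, "ay": 0, "az": 0, "fingers": 25},
    {"dx": 123, "dy": -185, "dz": 241, "ax": 0, "ay": 0, "az": 0, "fingers": 25},
    {"dx": 123, "dy": -185, "dz": 241, "ax": 0, "ay": 0, "az": 0, "fingers": 25},
    {"dx": 123, "dy": -185, "dz": 241, "ax": 0, "ay": 0, "az": 0, "fingers": 25},
    {"dx": 123, "dy": -185, "dz": 241, "ax": 0, "ay": 0, "az": 0, "fingers": 25},
    {"dx": 123, "dy": -185, "dz": 241, "ax": 0, "ay": 0, "az": 0, "fingers": 25}
  ]
}}

```text
t: 8.9
tool_pos: [0.4323, 0.0864, 0.0121]
eef_rot: [3.139, -0.001, 1.392]
ft_force: [-1.8, 1.8, 6.4]
width: 0.0382
grasp_force: 30.1
```

```bash
python3 - <<'E'
from h import *
go(.6195,-.0395,.027)
E
```

```text
need mm [-90.6 206.7 -14.4] yaw [ 1.7984e+02 -4.0000e-02  7.9750e+01]
```

{"name": "jog_arm", "arguments": {
  "moves": [
    {"dx": 0, "dy": 0, "dz": -40, "ax": 0, "ay": 0, "az": 0, "fingers": 25},
    {"dx": 0, "dy": 0, "dz": -100, "ax": 0, "ay": 0, "az": 0, "fingers": 25},
    {"dx": -20, "dy": 45, "dz": -120, "ax": 0, "ay": 0, "az": 0, "fingers": 25},
    {"dx": -40, "dy": 90, "dz": -120, "ax": 0, "ay": 0, "az": 0, "fingers": 25},
    {"dx": -60, "dy": 135, "dz": -120, "ax": 0, "ay": 0, "az": 0, "fingers": 25},
    {"dx": -80, "dy": 180, "dz": -110, "ax": 0, "ay": 0, "az": 0, "fingers": 25},
    {"dx": -91, "dy": 207, "dz": -80, "ax": 0, "ay": 0, "az": 0, "fingers": 25},
    {"dx": -91, "dy": 207, "dz": -50, "ax": 0, "ay": 0, "az": 0, "fingers": 25},
    {"dx": -91, "dy": 207, "dz": -35, "ax": 0, "ay": 0, "az": 0, "fingers": 25},
    {"dx": -91, "dy": 207, "dz": -35, "ax": 0, "ay": 0, "az": 0, "fingers": 25},
    {"dx": -91, "dy": 207, "dz": -35, "ax": 0, "ay": 0, "az": 0, "fingers": 25}
  ]
}}

```text
t: 10.28
tool_pos: [0.6192, -0.04, 0.0469]
eef_rot: [3.139, 0.0, 1.392]
ft_force: [-0.3, -0.9, -0.5]
width: 0.038
grasp_force: 30.9
```

```bash
python3 - <<'E'
from h import *
go(.6195,-.0395,.030); cap(.062+.035,"w5")
E
```

```text
need mm [ 0.5  0.2 16.9] yaw [1.7985e+02 1.0000e-02 7.9770e+01]
cap 16525 [0.6252 0.0039 0.0963] [0.6237 0.0021 0.0955] [0.048 0.119 0.007]
```

{"name": "jog_arm", "arguments": {
  "moves": [
    {"dx": 0.5, "dy": 0, "dz": 10, "ax": 0, "ay": 0, "az": 0, "fingers": 25},
    {"dx": 0.5, "dy": 0, "dz": 15, "ax": 0, "ay": 0, "az": 0, "fingers": 25},
    {"dx": 0.5, "dy": 0, "dz": 17, "ax": 0, "ay": 0, "az": 0, "fingers": 25},
    {"dx": 0.5, "dy": 0, "dz": 17, "ax": 0, "ay": 0, "az": 0, "fingers": 25}
  ]
}}

```text
t: 10.82
tool_pos: [0.6184, -0.0394, 0.03]
eef_rot: [-3.14, 0.0, 1.392]
ft_force: [-6.6, 0.9, 12.8]
width: 0.0385
grasp_force: 32.3
```

{"name": "jog_arm", "arguments": {
  "moves": [
    {"dx": 0, "dy": 0, "dz": 0, "ax": 0, "ay": 0, "az": 0, "fingers": 55},
    {"dx": 0, "dy": 0, "dz": 0, "ax": 0, "ay": 0, "az": 0, "fingers": 100},
    {"dx": 0, "dy": 0, "dz": 0, "ax": 0, "ay": 0, "az": 0, "fingers": 100},
    {"dx": 0, "dy": 0, "dz": 0, "ax": 0, "ay": 0, "az": 0, "fingers": 100},
    {"dx": 0, "dy": 0, "dz": 0, "ax": 0, "ay": 0, "az": 0, "fingers": 100},
    {"dx": 0, "dy": 0, "dz": -20, "ax": 0, "ay": 0, "az": 0, "fingers": 100},
    {"dx": 0, "dy": 0, "dz": -70, "ax": 0, "ay": 0, "az": 0, "fingers": 100},
    {"dx": 0, "dy": 0, "dz": -130, "ax": 0, "ay": 0, "az": 0, "fingers": 100},
    {"dx": 0, "dy": 0, "dz": -160, "ax": 0, "ay": 0, "az": 0, "fingers": 100},
    {"dx": 0, "dy": 0, "dz": -160, "ax": 0, "ay": 0, "az": 0, "fingers": 100}
  ]
}}

```text
t: 12.08
tool_pos: [0.6207, -0.04, 0.1936]
eef_rot: [3.133, 0.001, 1.392]
ft_force: [0.7, -0.8, 0.1]
width: 0.0852
grasp_force: 0.0
```

```bash
python3 - <<'E'
from h import *
cap(.080); print("want .6175 -.0395"); go(.4245,-.1056,.005)
E
```

```text
cap 1675 [ 0.6163 -0.0397  0.0795] [ 0.6168 -0.0389  0.0807] [0.032 0.032 0.007]
want .6175 -.0395
need mm [ -99.5 -180.6  184.9] yaw [1.7978e+02 2.0000e-02 7.9750e+01]
```

{"name": "jog_arm", "arguments": {
  "moves": [
    {"dx": -25, "dy": -45, "dz": -10, "ax": 0, "ay": 0, "az": 0, "fingers": 100},
    {"dx": -50, "dy": -90, "dz": 0, "ax": 0, "ay": 0, "az": 0, "fingers": 100},
    {"dx": -75, "dy": -135, "dz": 10, "ax": 0, "ay": 0, "az": 0, "fingers": 100},
    {"dx": -99, "dy": -180, "dz": 20, "ax": 0, "ay": 0, "az": 0, "fingers": 100},
    {"dx": -99, "dy": -180, "dz": 50, "ax": 0, "ay": 0, "az": 0, "fingers": 100},
    {"dx": -99, "dy": -180, "dz": 90, "ax": 0, "ay": 0, "az": 0, "fingers": 100},
    {"dx": -99, "dy": -180, "dz": 140, "ax": 0, "ay": 0, "az": 0, "fingers": 100},
    {"dx": -99, "dy": -180, "dz": 185, "ax": 0, "ay": 0, "az": 0, "fingers": 100},
    {"dx": -99, "dy": -180, "dz": 185, "ax": 0, "ay": 0, "az": 0, "fingers": 100},
    {"dx": -99, "dy": -180, "dz": 185, "ax": 0, "ay": 0, "az": 0, "fingers": 20},
    {"dx": -99, "dy": -180, "dz": 185, "ax": 0, "ay": 0, "az": 0, "fingers": 20},
    {"dx": -99, "dy": -180, "dz": 185, "ax": 0, "ay": 0, "az": 0, "fingers": 20},
    {"dx": -99, "dy": -180, "dz": 185, "ax": 0, "ay": 0, "az": 0, "fingers": 20},
    {"dx": -99, "dy": -180, "dz": 185, "ax": 0, "ay": 0, "az": 0, "fingers": 20},
    {"dx": -99, "dy": -180, "dz": 185, "ax": 0, "ay": 0, "az": 0, "fingers": 20},
    {"dx": -99, "dy": -180, "dz": 185, "ax": 0, "ay": 0, "az": 0, "fingers": 20},
    {"dx": -99, "dy": -180, "dz": 185, "ax": 0, "ay": 0, "az": 0, "fingers": 20}
  ]
}}

```text
t: 14.25
tool_pos: [0.4248, -0.1055, 0.005]
eef_rot: [3.139, 0.001, 1.392]
ft_force: [-3.2, 1.0, 8.2]
width: 0.0313
grasp_force: 29.4
```

```bash
python3 - <<'E'
from h import *
go(.605,-.1256,.025)
E
```

```text
need mm [ 12.2 180.9 -19.6] yaw [1.7987e+02 5.0000e-02 7.9760e+01]
```

{"name": "jog_arm", "arguments": {
  "moves": [
    {"dx": 0, "dy": 0, "dz": -40, "ax": 0, "ay": 0, "az": 0, "fingers": 20},
    {"dx": 0, "dy": 0, "dz": -80, "ax": 0, "ay": 0, "az": 0, "fingers": 20},
    {"dx": 0, "dy": 45, "dz": -100, "ax": 0, "ay": 0, "az": 0, "fingers": 20},
    {"dx": 4, "dy": 90, "dz": -100, "ax": 0, "ay": 0, "az": 0, "fingers": 20},
    {"dx": 8, "dy": 135, "dz": -100, "ax": 0, "ay": 0, "az": 0, "fingers": 20},
    {"dx": 12, "dy": 181, "dz": -90, "ax": 0, "ay": 0, "az": 0, "fingers": 20},
    {"dx": 12, "dy": 181, "dz": -55, "ax": 0, "ay": 0, "az": 0, "fingers": 20},
    {"dx": 12, "dy": 181, "dz": -35, "ax": 0, "ay": 0, "az": 0, "fingers": 20},
    {"dx": 12, "dy": 181, "dz": -35, "ax": 0, "ay": 0, "az": 0, "fingers": 20},
    {"dx": 12, "dy": 181, "dz": -35, "ax": 0, "ay": 0, "az": 0, "fingers": 20}
  ]
}}

```text
t: 15.5
tool_pos: [0.6044, -0.1256, 0.0396]
eef_rot: [3.14, 0.0, 1.392]
ft_force: [-0.5, -0.2, -0.2]
width: 0.0312
grasp_force: 30.2
```

```bash
python3 - <<'E'
from h import *
go(.605,-.1256,.0235)
E
```

```text
need mm [ 0.1  0.6 16.1] yaw [1.799e+02 2.000e-02 7.974e+01]
```

{"name": "jog_arm", "arguments": {
  "moves": [
    {"dx": 0, "dy": 0.5, "dz": 10, "ax": 0, "ay": 0, "az": 0, "fingers": 20},
    {"dx": 0, "dy": 0.5, "dz": 14, "ax": 0, "ay": 0, "az": 0, "fingers": 20},
    {"dx": 0, "dy": 0.5, "dz": 16, "ax": 0, "ay": 0, "az": 0, "fingers": 20},
    {"dx": 0, "dy": 0.5, "dz": 16, "ax": 0, "ay": 0, "az": 0, "fingers": 20}
  ]
}}

```text
t: 16.0
tool_pos: [0.6046, -0.1255, 0.023]
eef_rot: [-3.141, 0.0, 1.392]
ft_force: [-2.5, 0.0, 5.0]
width: 0.0314
grasp_force: 30.6
```

{"name": "jog_arm", "arguments": {
  "moves": [
    {"dx": 0, "dy": 0, "dz": 0, "ax": 0, "ay": 0, "az": 0, "fingers": 50},
    {"dx": 0, "dy": 0, "dz": 0, "ax": 0, "ay": 0, "az": 0, "fingers": 100},
    {"dx": 0, "dy": 0, "dz": 0, "ax": 0, "ay": 0, "az": 0, "fingers": 100},
    {"dx": 0, "dy": 0, "dz": 0, "ax": 0, "ay": 0, "az": 0, "fingers": 100},
    {"dx": 0, "dy": 0, "dz": 0, "ax": 0, "ay": 0, "az": 0, "fingers": 100},
    {"dx": 0, "dy": 0, "dz": -20, "ax": 0, "ay": 0, "az": 0, "fingers": 100},
    {"dx": 0, "dy": 0, "dz": -70, "ax": 0, "ay": 0, "az": 0, "fingers": 100},
    {"dx": 0, "dy": 0, "dz": -130, "ax": 0, "ay": 0, "az": 0, "fingers": 100},
    {"dx": 0, "dy": 0, "dz": -160, "ax": 0, "ay": 0, "az": 0, "fingers": 100},
    {"dx": 0, "dy": 0, "dz": -160, "ax": 0, "ay": 0, "az": 0, "fingers": 100}
  ]
}}

```text
t: 17.25
tool_pos: [0.6066, -0.1262, 0.1875]
eef_rot: [3.133, 0.002, 1.392]
ft_force: [-0.0, 0.1, 0.2]
width: 0.0855
grasp_force: 0.0
```

```bash
python3 - <<'E'
from h import *
cap(.068); print("want .6023 -.1256"); go(.4366,-.2554,.02)
E
```

```text
cap 1087 [ 0.602  -0.1281  0.0676] [ 0.6023 -0.1275  0.0687] [0.026 0.027 0.007]
want .6023 -.1256
need mm [-157.5 -143.4  164.2] yaw [1.7979e+02 5.0000e-02 7.9750e+01]
```

{"name": "jog_arm", "arguments": {
  "moves": [
    {"dx": -40, "dy": -36, "dz": -10, "ax": 0, "ay": 0, "az": 0, "fingers": 100},
    {"dx": -80, "dy": -72, "dz": -10, "ax": 0, "ay": 0, "az": 0, "fingers": 100},
    {"dx": -120, "dy": -108, "dz": -10, "ax": 0, "ay": 0, "az": 0, "fingers": 100},
    {"dx": -157, "dy": -143, "dz": -10, "ax": 0, "ay": 0, "az": 0, "fingers": 100},
    {"dx": -157, "dy": -143, "dz": 0, "ax": 0, "ay": 0, "az": 0, "fingers": 100},
    {"dx": -157, "dy": -143, "dz": 0, "ax": 0, "ay": 0, "az": 0, "fingers": 100}
  ]
}}

```text
t: 18.05
tool_pos: [0.4349, -0.2534, 0.1802]
eef_rot: [-3.138, -0.002, 1.392]
ft_force: [-0.1, -0.6, -0.3]
width: 0.0852
grasp_force: 0.0
```

```bash
python3 - <<'E'
from h import *
cap(.086); go(.4366,-.2554,.02)
E
```

```text
cap 3512 [ 0.4337 -0.2573  0.0855] [ 0.4338 -0.2563  0.0867] [0.043 0.044 0.007]
need mm [ -2.    1.7 161. ] yaw [-1.7987e+02 -1.0000e-01  7.9790e+01]
```

{"name": "jog_arm", "arguments": {
  "moves": [
    {"dx": -2, "dy": 1, "dz": 40, "ax": 0, "ay": 0, "az": 0, "fingers": 100},
    {"dx": -2, "dy": 1, "dz": 80, "ax": 0, "ay": 0, "az": 0, "fingers": 100},
    {"dx": -2, "dy": 1, "dz": 125, "ax": 0, "ay": 0, "az": 0, "fingers": 100},
    {"dx": -2, "dy": 1, "dz": 160, "ax": 0, "ay": 0, "az": 0, "fingers": 100},
    {"dx": -2, "dy": 1, "dz": 160, "ax": 0, "ay": 0, "az": 0, "fingers": 100},
    {"dx": -2, "dy": 1, "dz": 160, "ax": 0, "ay": 0, "az": 0, "fingers": 35},
    {"dx": -2, "dy": 1, "dz": 160, "ax": 0, "ay": 0, "az": 0, "fingers": 35},
    {"dx": -2, "dy": 1, "dz": 160, "ax": 0, "ay": 0, "az": 0, "fingers": 35},
    {"dx": -2, "dy": 1, "dz": 160, "ax": 0, "ay": 0, "az": 0, "fingers": 35},
    {"dx": -2, "dy": 1, "dz": 160, "ax": 0, "ay": 0, "az": 0, "fingers": 35},
    {"dx": -2, "dy": 1, "dz": 160, "ax": 0, "ay": 0, "az": 0, "fingers": 35}
  ],
  "newtons": 35
}}

```text
t: 19.48
tool_pos: [0.4378, -0.2576, 0.0245]
eef_rot: [3.138, 0.002, 1.392]
ft_force: [-0.4, 1.9, 6.6]
width: 0.0522
grasp_force: 36.9
```

```bash
python3 - <<'E'
from h import *
go(.650,.133,.038)
E
```

```text
need mm [422.  139.4 -13.8] yaw [1.7981e+02 9.0000e-02 7.9750e+01]
```

{"name": "jog_arm", "arguments": {
  "moves": [
    {"dx": 0, "dy": 0, "dz": -40, "ax": 0, "ay": 0, "az": 0, "fingers": 35},
    {"dx": 0, "dy": 0, "dz": -90, "ax": 0, "ay": 0, "az": 0, "fingers": 35},
    {"dx": 10, "dy": 0, "dz": -140, "ax": 0, "ay": 0, "az": 0, "fingers": 35},
    {"dx": 50, "dy": 0, "dz": -160, "ax": 0, "ay": 0, "az": 0, "fingers": 35},
    {"dx": 100, "dy": 0, "dz": -160, "ax": 0, "ay": 0, "az": 0, "fingers": 35},
    {"dx": 150, "dy": 0, "dz": -160, "ax": 0, "ay": 0, "az": 0, "fingers": 35},
    {"dx": 200, "dy": 0, "dz": -160, "ax": 0, "ay": 0, "az": 0, "fingers": 35},
    {"dx": 250, "dy": 10, "dz": -160, "ax": 0, "ay": 0, "az": 0, "fingers": 35},
    {"dx": 300, "dy": 30, "dz": -160, "ax": 0, "ay": 0, "az": 0, "fingers": 35},
    {"dx": 345, "dy": 55, "dz": -160, "ax": 0, "ay": 0, "az": 0, "fingers": 35},
    {"dx": 385, "dy": 90, "dz": -160, "ax": 0, "ay": 0, "az": 0, "fingers": 35},
    {"dx": 412, "dy": 125, "dz": -155, "ax": 0, "ay": 0, "az": 0, "fingers": 35},
    {"dx": 422, "dy": 139, "dz": -150, "ax": 0, "ay": 0, "az": 0, "fingers": 35},
    {"dx": 422, "dy": 139, "dz": -130, "ax": 0, "ay": 0, "az": 0, "fingers": 35},
    {"dx": 422, "dy": 139, "dz": -90, "ax": 0, "ay": 0, "az": 0, "fingers": 35},
    {"dx": 422, "dy": 139, "dz": -55, "ax": 0, "ay": 0, "az": 0, "fingers": 35},
    {"dx": 422, "dy": 139, "dz": -38, "ax": 0, "ay": 0, "az": 0, "fingers": 35},
    {"dx": 422, "dy": 139, "dz": -38, "ax": 0, "ay": 0, "az": 0, "fingers": 35},
    {"dx": 422, "dy": 139, "dz": -38, "ax": 0, "ay": 0, "az": 0, "fingers": 35}
  ]
}}

```text
t: 21.85
tool_pos: [0.6494, 0.1338, 0.0621]
eef_rot: [3.139, -0.001, 1.392]
ft_force: [-0.0, -0.4, -1.6]
width: 0.052
grasp_force: 38.1
```

```bash
python3 - <<'E'
from h import *
go(.650,.133,.042)
E
```

```text
need mm [-0.7  0.7 20.1] yaw [ 1.7984e+02 -3.0000e-02  7.9740e+01]
```

{"name": "jog_arm", "arguments": {
  "moves": [
    {"dx": -0.5, "dy": 1, "dz": 10, "ax": 0, "ay": 0, "az": 0, "fingers": 35},
    {"dx": -0.5, "dy": 1, "dz": 16, "ax": 0, "ay": 0, "az": 0, "fingers": 35},
    {"dx": -0.5, "dy": 1, "dz": 20, "ax": 0, "ay": 0, "az": 0, "fingers": 35},
    {"dx": -0.5, "dy": 1, "dz": 20, "ax": 0, "ay": 0, "az": 0, "fingers": 35},
    {"dx": -0.5, "dy": 1, "dz": 20, "ax": 0, "ay": 0, "az": 0, "fingers": 35}
  ]
}}

```text
t: 22.48
tool_pos: [0.6496, 0.1333, 0.0425]
eef_rot: [-3.141, 0.0, 1.392]
ft_force: [-6.8, -0.8, 10.0]
width: 0.0521
grasp_force: 39.2
```

{"name": "jog_arm", "arguments": {
  "moves": [
    {"dx": 0, "dy": 0, "dz": 0, "ax": 0, "ay": 0, "az": 0, "fingers": 70},
    {"dx": 0, "dy": 0, "dz": 0, "ax": 0, "ay": 0, "az": 0, "fingers": 100},
    {"dx": 0, "dy": 0, "dz": 0, "ax": 0, "ay": 0, "az": 0, "fingers": 100},
    {"dx": 0, "dy": 0, "dz": 0, "ax": 0, "ay": 0, "az": 0, "fingers": 100},
    {"dx": 0, "dy": 0, "dz": 0, "ax": 0, "ay": 0, "az": 0, "fingers": 100},
    {"dx": 0, "dy": 0, "dz": -20, "ax": 0, "ay": 0, "az": 0, "fingers": 100},
    {"dx": 0, "dy": 0, "dz": -70, "ax": 0, "ay": 0, "az": 0, "fingers": 100},
    {"dx": 0, "dy": 0, "dz": -130, "ax": 0, "ay": 0, "az": 0, "fingers": 100},
    {"dx": 0, "dy": -50, "dz": -180, "ax": 0, "ay": 0, "az": 0, "fingers": 100},
    {"dx": 0, "dy": -110, "dz": -180, "ax": 0, "ay": 0, "az": 0, "fingers": 100},
    {"dx": 60, "dy": -170, "dz": -180, "ax": 0, "ay": 0, "az": 0, "fingers": 100},
    {"dx": 100, "dy": -230, "dz": -180, "ax": 0, "ay": 0, "az": 0, "fingers": 100},
    {"dx": 150, "dy": -230, "dz": -180, "ax": 0, "ay": 0, "az": 0, "fingers": 100},
    {"dx": 200, "dy": -230, "dz": -180, "ax": 0, "ay": 0, "az": 0, "fingers": 100},
    {"dx": 200, "dy": -230, "dz": -180, "ax": 0, "ay": 0, "az": 0, "fingers": 100},
    {"dx": 200, "dy": -230, "dz": -180, "ax": 0, "ay": 0, "az": 0, "fingers": 100}
  ]
}}

```text
t: 24.48
tool_pos: [0.4585, 0.3709, 0.2212]
eef_rot: [3.141, -0.0, 1.392]
ft_force: [0.1, -0.2, 0.2]
width: 0.0853
grasp_force: 0.0
```

```bash
python3 - <<'E'
from h import *
i=eyes.camera_info("top"); p,d=eyes.capture("top"); cv2.imwrite("pics/top1.png",cv2.resize(p[150:270,200:440,::-1],None,fx=3,fy=3))
P=cloud(i,d).reshape(-1,3); b=p.reshape(-1,3).astype(int)
for n,h,(x,y) in (("4a",.104,(.6486,.1336)),("3b",.092,(.6332,.0473)),("2c",.080,(.6179,-.0391)),("1d",.068,(.6021,-.1252))):
    t=P[(abs(P[:,2]-h)<.005)&(b[:,2]>b[:,0]+40)&(np.hypot(P[:,0]-x,P[:,1]-y)<.04)]
    print(n,len(t),((t.min(0)+t.max(0))/2-[x,y,0]).round(4),(t.mean(0)-[x,y,0]).round(4))
p,d=eyes.capture("side"); cv2.imwrite("pics/side1.png",p[:,:,::-1])
E
```

```text
4a 400 [-9.00e-04  1.00e-04  1.04e-01] [-7.000e-04  1.000e-04  1.034e-01]
3b 310 [-0.0023  0.0007  0.0916] [-0.0017  0.0006  0.0913]
2c 216 [0.0003 0.0008 0.0795] [-0.0001  0.0008  0.0793]
1d 144 [ 0.001  -0.0011  0.0675] [ 0.0014 -0.0012  0.0673]
```

View pics/top1.png

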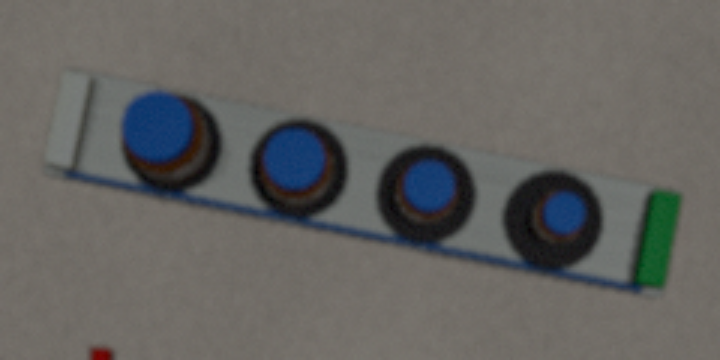

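View pics/side1.png

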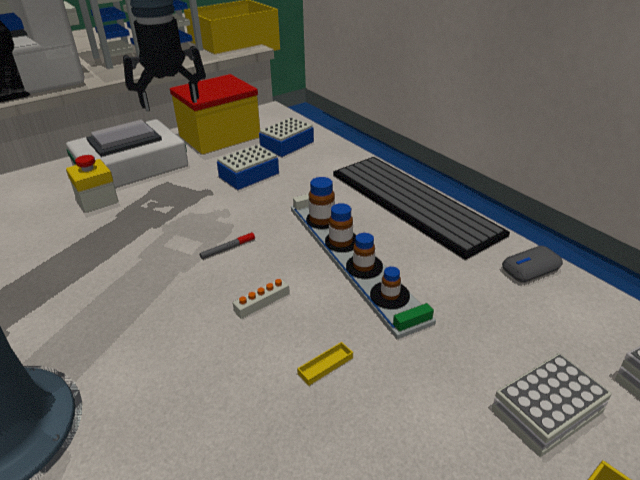

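Both views show all four bottles upright on their nests, smallest by the green stop (side view (391,285)) up to the largest at (320,200). Each is within about 2.5 mm of its nest centre and the gripper is clear, so I'm handing the job in.

```bash
python3 -c "
from cell import r
print(r.job_done())"
```

```text
the job is handed in; nothing more can be done
None
```

The job is handed in: all four bottles stand upright and released on their nests, smallest by the green stop to largest at the far end, each within about 2.5 mm of centre by the top camera, after about 25 s of robot time.

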